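# Clear the card-holder rail on the desk

## Robot

A 6-joint arm with a two-finger parallel gripper is mounted at the origin on the work surface; the furniture and walls round the work are solid. World frame = base frame: x ahead of the robot, y to its left, z up, the work surface at z = 0. Lengths are in m, angles in rad, forces in N, time in s.
With the tool pointing down it reaches from about 0.225 to 0.875 m from the base axis. Payload 3.4 kg.
Tool frame: the origin (TCP) lies between the finger pads; the fingertips stand 11 mm ahead of it and the grasp point (between the pads) lies 8 mm behind it; z points along the fingers, y is the line along which they close (so a half turn about z gives the same grasp; the last joint's range is limited). The gripper opens to 85 mm and grips with 20 to 120 N. Pads are 22 mm wide; open, the fingers measure 114 mm over their backs; the gripper's body (76 mm by 85 mm) begins 54 mm behind the grasp point. The pads swing forward as they close: fully open they stand 13 mm farther back than shut.
Start: joints at [-0.121, 0.276, 1.505, -0, 1.361, -0.121], TCP at [0.575, -0, 0.242] pointing down, gripper open.
Joint ranges: [-2.89, 2.89], [-0.75, 2.08], [0.22, 2.7], [-1.18, 4.32], [0.11, 2.71], [-2.7, 2.7]. Speed limits (rad/s): [2.57, 2.57, 3.14, 3.14, 3.14, 3.14].

## Interface

Orientations are given as a unit quaternion [w, x, y, z].
In Python, from rig import manip, imaging gives the robot as it stands. The module is installed in compiled form; this text tells all that it offers.
- The arm moves only by the tool jog_arm, never from a script. Its argument "deltas" is one flat list of numbers, 7 for each row, row after row: the turn, a rotation vector about the world's x, y, z in degrees, then the shift along the world's x, y, z in mm, then the opening, from 0 (shut) to 1 (fully open). In form: [ax, ay, az, tx, ty, tz, gripper, ax, ay, az, tx, ty, tz, gripper, ...]. A call has 1 to 20 rows; each row is the pose to reach, as a shift and turn from the pose commanded when the call began; what a row does not reach only later rows make up. A row lasts 1/10 s, in which the tool goes at most 50 mm and 8.59 degrees, less where a joint would pass 70% of its speed; a pose out of reach is approached as far as the arm can. A call with a gripper value outside its range is refused whole. The fingers move at their own pace and stop on an object; "grip_force" is the grip in N (left out, the last holds). Time passes only in rows, so rows that repeat a pose let the fingers close. It gives the time, the measured TCP pose, the force, the opening and the grip force at its end, in the units of the state.
- manip.get_state(): the state, without advancing time (a new reading comes with each control period).
- imaging.get_image(name): name is "scene" or "side" or "wrist"; returns the picture (384x512x3 uint8, blue, green, red); there is no depth.
- imaging.calibration(name): a dict with "mtx" (3x3 intrinsics, pixels), "cam_to_world" (4x4, takes a point from camera to world coordinates). Camera axes: x right, y down, z forward; pixel columns grow to the right and rows downward; lengths in m; the calibration is good to about 2 mm. A picture is of the moment at which its call begins: read the wrist's pose just before it. calibration takes no time and is no camera call; for the wrist camera it gives the pose at the moment of the call.
- manip.sign_off(): hands the job in; it is judged then, once.
The state is a dict: "clock": time; "qpos": joint angles; "qd": joint speeds; "effort": joint torques, N m; "position": TCP position; "ee_rot": TCP orientation; "contact_force": force on the tool from outside, world axes, zero at the start; "moment": the same for the moment, N m; "width": finger opening in m; "gripper_force": force on a finger pad.
Only numpy, scipy, OpenCV 4.12 (cv2) and the standard library are available. Lean on these libraries where they do the work, as an engineer would, in place of code of your own. Each camera call takes 0.05 s, during which the arm holds its last target. There are 200 camera calls.

## Task

Clear the card-holder rail that stands between the two monitors so that it can be put away. Unscrew the winged cap from the stud at the end of the track (counterclockwise seen from above) and lift it off; then slide every card holder along the track to the open mouth beside the stud and lift it out there. Finish with the cap lying or standing in the small compartment of the grey tray and all the card holders in its large compartment, and leave the other things on the desk as they are.

Things in the scene. Friction and masses are not known exactly. Their poses are not given: they have to be found in the camera images.
- rail: aluminium T-track rail fixed to the desk, 282 long x 44 wide x 20 high; its yaw varies. Origin: on the desk, on the centre line, below the end of the lips; x along the track to the open end, z up. Slot 33 wide inside (z 6 to 16 mm) under two lips (z 16 to 20) with a 16 wide gap between them, from the closed end at x = -170 mm (24 high) to x = 0.
- mouth (a point): middle of the open mouth on the slot's floor, rail x = 25 mm, z = 6 mm. The mouth has no lips from rail x = 0 to 52 mm; a holder whose origin is at rail x = 21 to 30 mm is wholly past the lips and can be lifted straight out. While the cap is on it stops the holders at about x = 12 mm, still under the lips.
- stud_top (a point): centre of the top of the upright threaded stud, 58 mm above the desk, at rail x = 76 mm. The stud is 28 mm across and 38 high; it stands on a block (rail x = 52 to 104 mm, top 20 mm above the desk) on which the cap sits.
- cap: black ribbed screw cap, 68 mm across, 42 high, with an aluminium wing on top. Origin: centre of its underside; x along the wing, z up; about 120 g. At the start screwed right down, underside 20 mm above the desk. Right-hand thread: turned counterclockwise from above it turns up to 1.2 rad with hardly any rise, then climbs 10 mm a turn (axial play about 2.5 mm), with little torque.
- wing (a point): middle of the cap's wing, 56 mm above its underside. The wing is 60 long (along the cap's x) x 14 thick, from 42 to 70 mm above the underside; grasp it across the thickness from above. The cap comes free after about 2 turns, when it has risen about 20 mm; until then the thread blocks lifting. Then lift it 20 mm more to clear the stud.
- holder_1: card holder, one of up to three alike (one may be absent). Steel T foot 40 long x 30 wide x 7 high, neck 40 x 12 up to z 18, grey slotted bar 60 long x 20 wide from z 18 to 56 mm. Origin: centre of the foot's underside; x along its length, z up; 90 g. At the start captive in the track, x along the track, origin 6 mm above the desk; it slides with light friction.
- holder_2: as holder_1; neighbours on the track stand 2 to 18 mm apart, or further where one is absent
- holder_3: as holder_1
- tray: loose grey open tray, 130 (x) x 252 (y) x 24 high, walls and floor 4 thick, 0.6 kg, with one cross wall that makes a small and a large compartment. Origin: centre of its underside; y along its length towards the large compartment, z up. At the start its large compartment is on the rail's side.
- tray_large (a point): centre of the floor of the large compartment (inside 122 in x by 150 in y)
- tray_small (a point): centre of the floor of the small compartment (inside 122 in x by 90 in y)
- note_block: block of sticky notes, 75x75x22 mm. Bystander, to be left where it is. Origin: centre of its underside.
- ink_pad: ink pad tin, 59x86x18 mm. Bystander, to be left where it is. Origin: centre of its underside.
- stapler: stapler, 32x125x44 mm. Bystander, to be left where it is. Origin: centre of its underside.
- clip_case: round clip holder, 60 mm across, 27 high. Bystander, to be left where it is. Origin: centre of its underside.
- glue_stick: glue stick standing, 25 mm across, 83 high. Bystander, to be left where it is. Origin: centre of its underside.
- mug: striped mug, 86 mm across, 90 high. Bystander, to be left where it is. Origin: centre of its underside.

How it is judged:
On the way:
1. the cap is unscrewed and lifted clear of the stud ((z of cap in the frame of rail above 0.06 m or horizontal distance between cap and stud_top above 0.05 m)), for 0.1 s.
At the end, for the whole second after the job is handed in: The cap rests in the small compartment of the tray and every card holder that is there rests in the large one (origins inside the compartment's walls, at most 80 mm (cap) or 65 mm (holders) above the tray's underside, still); the tray stands flat on the desk (x of cap in the frame of tray between -0.062 and 0.062 m and y of cap in the frame of tray between -0.123 and -0.032 m and z of cap in the frame of tray between -0.005 and 0.08 m and linear speed of each of cap, holder_1, holder_2, holder_3 below 0.03 m/s and x of holder_1 in the frame of tray between -0.062 and 0.062 m and y of holder_1 in the frame of tray between -0.028 and 0.123 m and z of holder_1 in the frame of tray between -0.005 and 0.065 m and x of holder_2 in the frame of tray between -0.062 and 0.062 m and y of holder_2 in the frame of tray between -0.028 and 0.123 m and z of holder_2 in the frame of tray between -0.005 and 0.065 m and x of holder_3 in the frame of tray between -0.062 and 0.062 m and y of holder_3 in the frame of tray between -0.028 and 0.123 m and z of holder_3 in the frame of tray between -0.005 and 0.065 m and angle between tray's own z axis and vertical below 0.1 rad and height (world z) of tray between -0.01 and 0.01 m); the robot touches nothing.
It fails at once if a bystander is moved more than 5 cm (distance of any of note_block, ink_pad, stapler, clip_case, glue_stick, mug from where it was at the start of the episode above 0.05 m).
It fails at once if the mug or glue stick is tipped over (angle between any of mug, glue_stick's own z axis and vertical above 0.6 rad).
Of holder_1, holder_2, holder_3 only 2 to 3 are there at a start; the rules pass over those that are not, and their reading is None.
At some moment in a run one of tray may be knocked a few centimetres aside while the robot is not near it.
Once in a run the grip may slacken for a moment while it holds something.
It also fails if it takes over 210 s, if anything falls off the work surface, if the arm or the gripper's body presses on something with over 40 N, if the wrist force passes 120 N, or if a joint passes its speed limit or range.

## Working session

There is one attempt and no reset: what is moved stays moved. The work goes in short steps, Python scripts to look and compute and a tool call to move; the robot and the scene stay as the last step left them, time stands still between calls to the robot, and variables do not carry over. Pictures are saved under pics/ and viewed, at most 14 in all, crops included, and the job is handed in when it is done.

Besides the shell and the picture viewer there is one more tool, called after ">>>" in YAML: its name, and indented under it one key for each argument. jog_arm: Moves the arm, as the interface text tells. Its arguments: {"type":"object","properties":{"deltas":{"type":"array"},"grip_force":{"type":"number"}},"required":["deltas"]}

```bash
mkdir -p pics; cat > h.py <<'E'
import numpy as np, cv2
from rig import manip, imaging
def snap(name,fn):
    c=imaging.calibration(name); im=imaging.get_image(name); cv2.imwrite('pics/'+fn,im); np.savez('pics/'+fn+'.npz',K=c['mtx'],T=c['cam_to_world']); return im
def ray(fn,u,v,z):
    d=np.load('pics/'+fn+'.npz'); K,T=d['K'],d['T']
    r=T[:3,:3]@np.linalg.solve(K,[u,v,1.]); o=T[:3,3]; return o+r*(z-o[2])/r[2]
def proj(fn,p):
    d=np.load('pics/'+fn+'.npz'); K,T=d['K'],d['T']
    q=K@(T[:3,:3].T@(np.array(p)-T[:3,3])); return q[:2]/q[2]
E
python3 - <<'E'
from h import *
a=[snap(n,n+'0.png') for n in('scene','side','wrist')]
for n in('scene','side','wrist'):print(n,imaging.calibration(n)['cam_to_world'].round(3).tolist())
s=manip.get_state();print(s)
E
```

```text
scene [[-1.0, -0.021, 0.019, 0.628], [-0.028, 0.814, -0.581, 0.607], [-0.003, -0.581, -0.814, 1.118], [0.0, 0.0, 0.0, 1.0]]
side [[-0.958, -0.165, 0.236, 0.419], [-0.287, 0.603, -0.744, 0.595], [-0.019, -0.78, -0.625, 0.726], [0.0, 0.0, 0.0, 1.0]]
wrist [[1.0, 0.001, -0.001, 0.575], [0.001, -0.948, -0.317, 0.081], [-0.001, 0.317, -0.948, 0.374], [0.0, 0.0, 0.0, 1.0]]
{'clock': 0.15, 'qpos': array([-1.21016050e-01,  2.76433178e-01,  1.50585436e+00,  1.15620318e-05,
        1.36069534e+00, -1.20988783e-01]), 'qd': array([ 8.48569534e-04, -2.66048205e-03, -2.73463906e-03,  3.78647886e-05,
       -1.58330649e-04,  2.26857709e-04]), 'effort': array([ 9.65923646e-04, -4.17143512e+01, -2.46032345e+01, -1.26433165e-04,
        7.58384820e-03, -3.43765259e-05]), 'position': array([5.74615277e-01, 3.61951220e-05, 2.41643057e-01]), 'ee_rot': array([-5.50739205e-04,  7.07117106e-01,  7.07096115e-01, -4.24143429e-04]), 'contact_force': array([-0.61542775, -0.15637866,  0.45475763]), 'moment': array([ 0.00491093, -0.0174571 ,  0.04440152]), 'gripper_force': 0.0, 'width': 0.08492090417576584}
```

View pics/scene0.png

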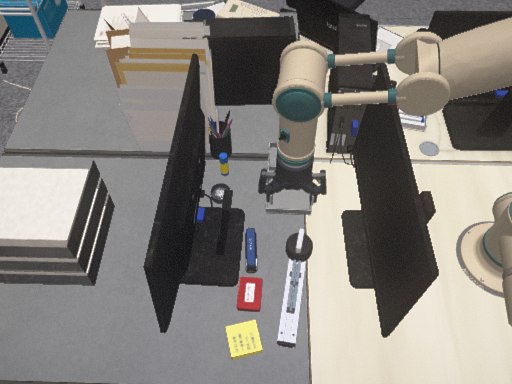

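View pics/wrist0.png

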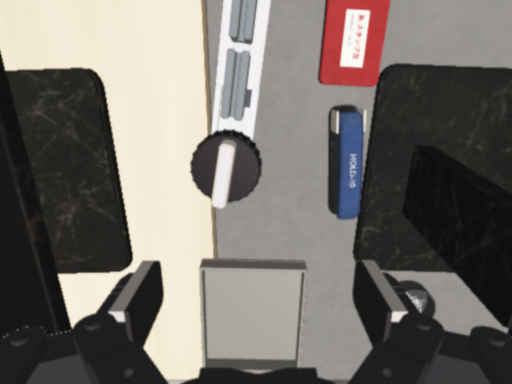

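View pics/side0.png

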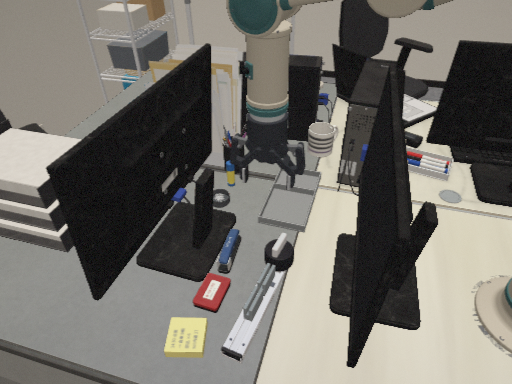

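The scene shows the cap in the wrist picture at (226,166) with its wing from (229,145) to (220,203). The rail runs up (+y) with two holders visible so far at (236,85) and (243,15), and the tray lies below with its large compartment at (203–305, 260–370). The monitors stand on either side.

```bash
python3 - <<'E'
from h import *
f='wrist0.png'
P=lambda u,v,z,f=f:(ray(f,u,v,z)*1000).round(0).tolist()
print('cap',P(226,166,.062)); print('wing',P(229,145,.09),P(220,203,.09))
print('rail L',P(217,110,.02),P(229,10,.02),'R',P(255,110,.02),P(270,5,.02))
print('holders',P(233,118,.062),P(239,50,.062),P(240,40,.062))
print('tray',P(202,262,.024),P(306,262,.024),P(203,365,.024),P(299,365,.024))
print('bases',P(130,250,.0),P(357,250,.0), 'stapler',P(330,200,.044),P(332,110,.04))
print('monitor L side',P(0,70,.2),P(70,330,.2))
f='scene0.png'
for n,u,v,z in[('cap',299,245,.062),('railfar L',278,343,.02),('R',295,345,.02),('mug?',0,0,0),('tray',267,210,.024),('trayR',311,210,.024),('monL low',165,325,.05),('monR',388,330,.05)]: print(n,P(u,v,z,f))
E
python3 -c "
import cv2
im=cv2.imread('pics/scene0.png')[120:360,170:410];cv2.imwrite('pics/sc1.png',cv2.resize(im,(600,600),interpolation=cv2.INTER_CUBIC))"
```

```text
cap [544.0, 8.0, 62.0]
wing [550.0, 33.0, 90.0] [540.0, -20.0, 90.0]
rail L [532.0, 57.0, 20.0] [547.0, 149.0, 20.0] R [571.0, 57.0, 20.0] [586.0, 153.0, 20.0]
holders [552.0, 53.0, 62.0] [558.0, 110.0, 62.0] [559.0, 118.0, 62.0]
tray [508.0, -118.0, 24.0] [632.0, -118.0, 24.0] [501.0, -273.0, 24.0] [630.0, -273.0, 24.0]
bases [414.0, -115.0, 0.0] [699.0, -114.0, 0.0] stapler [650.0, -33.0, 44.0] [647.0, 58.0, 40.0]
monitor L side [448.0, 88.0, 200.0] [455.0, -67.0, 200.0]
cap [543.0, 11.0, 62.0]
railfar L [595.0, 253.0, 20.0]
R [555.0, 256.0, 20.0]
mug? [1769.0, -1168.0, 0.0]
tray [628.0, -120.0, 24.0]
trayR [504.0, -123.0, 24.0]
monL low [862.0, 227.0, 50.0]
monR [340.0, 225.0, 50.0]
```

View pics/sc1.png

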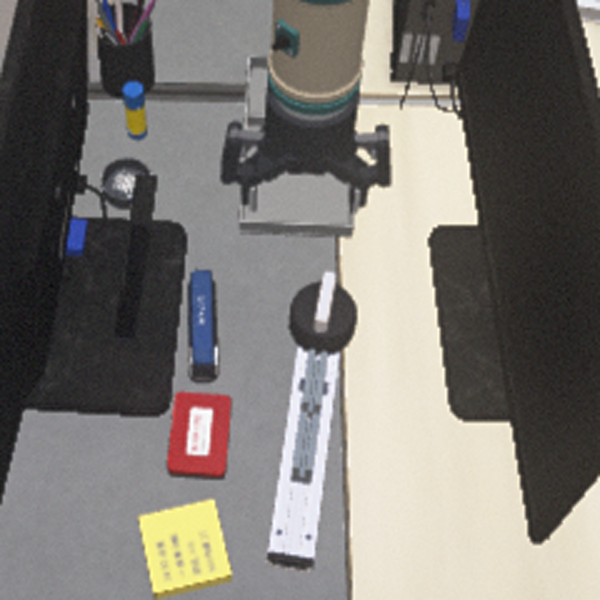

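>>> jog_arm:
  deltas: [0,0,-4,-15,4,-40,1,0,0,-9,-30,7,-80,1,0,0,-9,-30,7,-80,1,0,0,-9,-30,7,-80,1]
  grip_force: 50

```text
clock: 0.55
position: [0.5456, 0.0069, 0.1626]
ee_rot: [0.0, 0.76, 0.65, 0.0]
contact_force: [-0.1, 0.2, -0.5]
width: 0.0856
gripper_force: 0.0
```

```bash
python3 - <<'E'
from h import *
snap('wrist','w1.png');s=manip.get_state();print(s['position'],s['qpos'])
E
```

```text
[0.54753258 0.00665856 0.16416586] [-1.14873149e-01  2.88517668e-01  1.69106870e+00 -8.26979936e-05
  1.15748615e+00  4.07493314e-02]
```

View pics/w1.png

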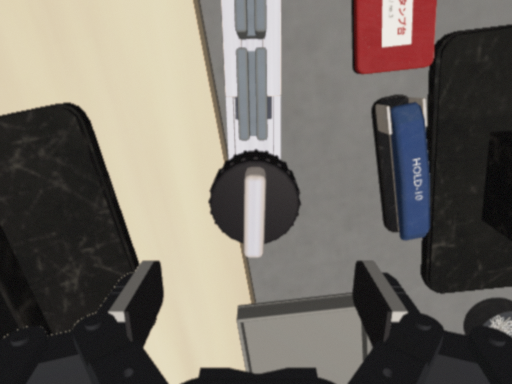

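The wing spans (255,170)–(254,250), and the rail edges run (222,0)–(228,155) and (282,0)–(280,155), so both are now near vertical in the picture. The first holder bar runs from (254,50) to (254,138).

```bash
python3 - <<'E'
from h import *
f='w1.png'
P=lambda u,v,z,f=f:(ray(f,u,v,z)*1000).round(1).tolist()
print('cap',P(255,198,.062)); print('wing',P(255,170,.09),P(254,257,.09),P(255,170,.09))
print('rail',P(228.5,155,.02),P(222.5,5,.02),P(280.5,155,.02),P(281.5,5,.02))
print('holder1',P(254,139,.062),P(254,49,.062),'h2',P(251,38,.062))
print('tray corners',P(237,307,.024),P(353,294,.024))
E
```

```text
cap [544.0, 9.0, 62.0]
wing [548.6, 36.8, 90.0] [538.2, -24.2, 90.0] [548.6, 36.8, 90.0]
rail [525.5, 36.0, 20.0] [541.3, 145.9, 20.0] [568.5, 29.2, 20.0] [584.0, 139.2, 20.0]
holder1 [550.1, 52.1, 62.0] [559.2, 109.1, 62.0] h2 [558.3, 115.7, 62.0]
tray corners [507.1, -110.9, 24.0] [618.9, -113.5, 24.0]
```

>>> jog_arm:
  deltas: [0,0,-0.5,-1,1,-40,1,0,0,-0.5,-1,1,-75,1,0,0,-0.5,-1,1,-84,1,0,0,-0.5,-1,1,-84,1,0,0,-0.5,-1,1,-84,0,0,0,-0.5,-1,1,-84,0,0,0,-0.5,-1,1,-84,0,0,0,-0.5,-1,1,-84,0,0,0,-0.5,-1,1,-84,0,0,0,-0.5,-1,1,-84,0]

```text
clock: 1.6
position: [0.5442, 0.008, 0.0789]
ee_rot: [0.0, 0.763, 0.646, 0.0]
contact_force: [-1.3, -0.1, 3.2]
width: 0.0128
gripper_force: 52.8
```

>>> jog_arm:
  deltas: [0,0,8,0,0,0,0,0,0,16,0,0,0,0,0,0,24,0,0,0,0,0,0,32,0,0,0,0,0,0,40,0,0,0,0,0,0,48,0,0,0,0,0,0,56,0,0,0,0,0,0,64,0,0,0,0,0,0,72,0,0,0,0,0,0,80,0,0,0.3,0,0,0,88,0,0,0.5,0,0,0,96,0,0,0.8,0,0,0,104,0,0,1,0,0,0,112,0,0,1.2,0,0,0,120,0,0,1.4,0,0,0,128,0,0,1.7,0,0,0,136,0,0,1.9,0,0,0,144,0,0,2,0,0,0,149,0,0,2.2,0,0,0,149,0,0,2.2,0]

```text
clock: 3.6
position: [0.5412, 0.0049, 0.081]
ee_rot: [-0.004, -0.42, 0.907, -0.001]
contact_force: [-6.6, -9.5, 8.1]
width: 0.0129
gripper_force: 53.6
```

>>> jog_arm:
  deltas: [0,0,0,-1.4,-1.6,2.2,1,0,0,0,-1.4,-1.6,2.2,1,0,0,0,-1.4,-1.6,2.2,1,0,0,0,-1.4,-1.6,2.2,1,0,0,-8.5,-1.4,-1.6,2.2,1,0,0,-17,-1.4,-1.6,2.2,1,0,0,-25.5,-1.4,-1.6,2.2,1,0,0,-34,-1.4,-1.6,2.2,1,0,0,-42.5,-1.4,-1.6,2.2,1,0,0,-51,-1.4,-1.6,2.2,1,0,0,-59.5,-1.4,-1.6,2.2,1,0,0,-68,-1.4,-1.6,2.2,1,0,0,-76.5,-1.4,-1.6,2.2,1,0,0,-85,-1.4,-1.6,2.2,1,0,0,-93.5,-1.4,-1.6,2.2,1,0,0,-102,-1.4,-1.6,2.2,1,0,0,-110.5,-1.4,-1.6,2.2,1,0,0,-119,-1.4,-1.6,2.2,1,0,0,-127.5,-1.4,-1.6,2.2,1,0,0,-136,-1.4,-1.6,2.2,1]

```text
clock: 5.6
position: [0.5427, 0.0067, 0.0825]
ee_rot: [-0.0, 0.687, 0.726, 0.0]
contact_force: [0.1, -0.5, 0.5]
width: 0.0857
gripper_force: 0.0
```

>>> jog_arm:
  deltas: [0,0,-8,0,0,0,1,0,0,-16,0,0,0,1,0,0,-24,0,0,0,1,0,0,-32,0,0,0,1,0,0,-40,0,0,0,1,0,0,-44,0,0,0,1,0,0,-44,0,0,0,1,0,0,-44,0,0,0,0,0,0,-44,0,0,0,0,0,0,-44,0,0,0,0,0,0,-44,0,0,0,0,0,0,-44,0,0,0,0,0,0,-44,0,0,0,0]

```text
clock: 6.9
position: [0.5426, 0.0064, 0.0828]
ee_rot: [0.0, 0.908, 0.419, -0.0]
contact_force: [-0.5, -1.0, 0.7]
width: 0.0127
gripper_force: 52.5
```

>>> jog_arm:
  deltas: [0,0,8.5,0,0,0.3,0,0,0,17,0,0,0.5,0,0,0,25.5,0,0,0.7,0,0,0,34,0,0,1,0,0,0,42.5,0,0,1.2,0,0,0,51,0,0,1.4,0,0,0,59.5,0,0,1.7,0,0,0,68,0,0,1.9,0,0,0,76.5,0,0,2.1,0,0,0,85,0,0,2.4,0,0,0,93.5,0,0,2.6,0,0,0,102,0,0,2.8,0,0,0,110.5,0,0,3.1,0,0,0,119,0,0,3.3,0,0,0,127.5,0,0,3.5,0,0,0,136,0,0,3.8,0,0,0,144.5,0,0,4,0,0,0,153,0,0,4.2,0,0,0,161.5,0,0,4.5,0,0,0,170,0,0,4.7,0]

```text
clock: 8.9
position: [0.5421, 0.006, 0.0875]
ee_rot: [-0.001, -0.341, 0.94, -0.0]
contact_force: [-0.4, -1.3, 2.0]
width: 0.0126
gripper_force: 52.5
```

>>> jog_arm:
  deltas: [0,0,8,0,0,0.3,0,0,0,10,0,0,0.3,0,0,0,10,0,0,0.3,0]

```text
clock: 9.2
position: [0.5424, 0.0058, 0.0878]
ee_rot: [-0.0, -0.419, 0.908, -0.0]
contact_force: [-1.3, -2.2, 1.2]
width: 0.0129
gripper_force: 52.4
```

Works well, with low forces. Regrasp and repeat.

>>> jog_arm:
  deltas: [0,0,0,0,0,0,1,0,0,0,0,0,0,1,0,0,0,0,0,0,1,0,0,0,0,0,0,1,0,0,-8.5,0,0,0,1,0,0,-17,0,0,0,1,0,0,-25.5,0,0,0,1,0,0,-34,0,0,0,1,0,0,-42.5,0,0,0,1,0,0,-51,0,0,0,1,0,0,-59.5,0,0,0,1,0,0,-68,0,0,0,1,0,0,-76.5,0,0,0,1,0,0,-85,0,0,0,1,0,0,-93.5,0,0,0,1,0,0,-102,0,0,0,1,0,0,-110.5,0,0,0,1,0,0,-119,0,0,0,1,0,0,-127.5,0,0,0,1,0,0,-136,0,0,0,1]

```text
clock: 11.2
position: [0.5427, 0.0065, 0.0877]
ee_rot: [0.0, 0.687, 0.726, 0.0]
contact_force: [0.4, 0.2, 0.5]
width: 0.0853
gripper_force: 0.0
```

>>> jog_arm:
  deltas: [0,0,-8,0,0,0,1,0,0,-16,0,0,0,1,0,0,-24,0,0,0,1,0,0,-32,0,0,0,1,0,0,-40,0,0,0,1,0,0,-44,0,0,0,1,0,0,-44,0,0,0,1,0,0,-44,0,0,0,0,0,0,-44,0,0,0,0,0,0,-44,0,0,0,0,0,0,-44,0,0,0,0,0,0,-44,0,0,0,0,0,0,-44,0,0,0,0]

```text
clock: 12.5
position: [0.5427, 0.0063, 0.0879]
ee_rot: [0.0, 0.908, 0.419, 0.0]
contact_force: [-0.2, 0.6, 0.6]
width: 0.0128
gripper_force: 52.2
```

>>> jog_arm:
  deltas: [0,0,8.5,0,0,0.3,0,0,0,17,0,0,0.5,0,0,0,25.5,0,0,0.7,0,0,0,34,0,0,1,0,0,0,42.5,0,0,1.2,0,0,0,51,0,0,1.4,0,0,0,59.5,0,0,1.7,0,0,0,68,0,0,1.9,0,0,0,76.5,0,0,2.1,0,0,0,85,0,0,2.4,0,0,0,93.5,0,0,2.6,0,0,0,102,0,0,2.8,0,0,0,110.5,0,0,3.1,0,0,0,119,0,0,3.3,0,0,0,127.5,0,0,3.5,0,0,0,136,0,0,3.8,0,0,0,144.5,0,0,4,0,0,0,153,0,0,4.2,0,0,0,161.5,0,0,4.5,0,0,0,170,0,0,4.7,0]

```text
clock: 14.5
position: [0.5424, 0.006, 0.0925]
ee_rot: [-0.0, -0.341, 0.94, -0.0]
contact_force: [-0.3, -0.7, 1.5]
width: 0.013
gripper_force: 52.3
```

>>> jog_arm:
  deltas: [0,0,8,0,0,0.3,0,0,0,10,0,0,0.3,0,0,0,10,0,0,0.3,0]

```text
clock: 14.8
position: [0.5426, 0.0059, 0.0929]
ee_rot: [-0.0, -0.419, 0.908, -0.0]
contact_force: [0.1, -1.8, 1.2]
width: 0.0127
gripper_force: 52.2
```

>>> jog_arm:
  deltas: [0,0,0,0,0,0,1,0,0,0,0,0,0,1,0,0,0,0,0,0,1,0,0,0,0,0,0,1,0,0,-8.5,0,0,0,1,0,0,-17,0,0,0,1,0,0,-25.5,0,0,0,1,0,0,-34,0,0,0,1,0,0,-42.5,0,0,0,1,0,0,-51,0,0,0,1,0,0,-59.5,0,0,0,1,0,0,-68,0,0,0,1,0,0,-76.5,0,0,0,1,0,0,-85,0,0,0,1,0,0,-93.5,0,0,0,1,0,0,-102,0,0,0,1,0,0,-110.5,0,0,0,1,0,0,-119,0,0,0,1,0,0,-127.5,0,0,0,1,0,0,-136,0,0,0,1]

```text
clock: 16.8
position: [0.5427, 0.0065, 0.0927]
ee_rot: [-0.0, 0.687, 0.726, 0.0]
contact_force: [0.5, -0.2, 0.4]
width: 0.0855
gripper_force: 0.0
```

>>> jog_arm:
  deltas: [0,0,-8,0,0,0,1,0,0,-16,0,0,0,1,0,0,-24,0,0,0,1,0,0,-32,0,0,0,1,0,0,-40,0,0,0,1,0,0,-44,0,0,0,1,0,0,-44,0,0,0,1,0,0,-44,0,0,0,0,0,0,-44,0,0,0,0,0,0,-44,0,0,0,0,0,0,-44,0,0,0,0,0,0,-44,0,0,0,0,0,0,-44,0,0,0,0]

```text
clock: 18.1
position: [0.5428, 0.0063, 0.0928]
ee_rot: [0.0, 0.908, 0.419, 0.0]
contact_force: [0.1, 0.3, -0.8]
width: 0.013
gripper_force: 52.1
```

>>> jog_arm:
  deltas: [0,0,8.5,0,0,0.3,0,0,0,17,0,0,0.5,0,0,0,25.5,0,0,0.7,0,0,0,34,0,0,1,0,0,0,42.5,0,0,1.2,0,0,0,51,0,0,1.4,0,0,0,59.5,0,0,1.7,0,0,0,68,0,0,1.9,0,0,0,76.5,0,0,2.1,0,0,0,85,0,0,2.4,0,0,0,93.5,0,0,2.6,0,0,0,102,0,0,2.8,0,0,0,110.5,0,0,3.1,0,0,0,119,0,0,3.3,0,0,0,127.5,0,0,3.5,0,0,0,136,0,0,3.8,0,0,0,144.5,0,0,4,0,0,0,153,0,0,4.2,0,0,0,161.5,0,0,4.5,0,0,0,170,0,0,4.7,0]

```text
clock: 20.1
position: [0.5423, 0.0059, 0.0975]
ee_rot: [-0.001, -0.341, 0.94, -0.0]
contact_force: [-1.6, -1.6, 1.6]
width: 0.0128
gripper_force: 52.2
```

>>> jog_arm:
  deltas: [0,0,8,0,0,0.3,0,0,0,10,0,0,0.3,0,0,0,10,0,0,0.3,0]

```text
clock: 20.4
position: [0.5424, 0.0058, 0.0978]
ee_rot: [-0.0, -0.419, 0.908, -0.0]
contact_force: [-0.5, -1.8, 1.9]
width: 0.0127
gripper_force: 52.2
```

>>> jog_arm:
  deltas: [0,0,0,0,0,0,1,0,0,0,0,0,0,1,0,0,0,0,0,0,1,0,0,0,0,0,0,1,0,0,-8.5,0,0,0,1,0,0,-17,0,0,0,1,0,0,-25.5,0,0,0,1,0,0,-34,0,0,0,1,0,0,-42.5,0,0,0,1,0,0,-51,0,0,0,1,0,0,-59.5,0,0,0,1,0,0,-68,0,0,0,1,0,0,-76.5,0,0,0,1,0,0,-85,0,0,0,1,0,0,-93.5,0,0,0,1,0,0,-102,0,0,0,1,0,0,-110.5,0,0,0,1,0,0,-119,0,0,0,1,0,0,-127.5,0,0,0,1,0,0,-136,0,0,0,1]

```text
clock: 22.4
position: [0.5426, 0.0065, 0.0977]
ee_rot: [-0.0, 0.687, 0.726, 0.0]
contact_force: [-0.2, -0.5, 0.2]
width: 0.0851
gripper_force: 0.0
```

>>> jog_arm:
  deltas: [0,0,-8,0,0,0,1,0,0,-16,0,0,0,1,0,0,-24,0,0,0,1,0,0,-32,0,0,0,1,0,0,-40,0,0,0,1,0,0,-44,0,0,0,1,0,0,-44,0,0,0,1,0,0,-44,0,0,0,0,0,0,-44,0,0,0,0,0,0,-44,0,0,0,0,0,0,-44,0,0,0,0,0,0,-44,0,0,0,0,0,0,-44,0,0,0,0]

```text
clock: 23.7
position: [0.5428, 0.0063, 0.0979]
ee_rot: [0.0, 0.908, 0.419, 0.0]
contact_force: [-0.7, -0.1, 1.1]
width: 0.013
gripper_force: 52.2
```

>>> jog_arm:
  deltas: [0,0,8.5,0,0,0.3,0,0,0,17,0,0,0.5,0,0,0,25.5,0,0,0.7,0,0,0,34,0,0,1,0,0,0,42.5,0,0,1.2,0,0,0,51,0,0,1.4,0,0,0,59.5,0,0,1.7,0,0,0,68,0,0,1.9,0,0,0,76.5,0,0,2.1,0,0,0,85,0,0,2.4,0,0,0,93.5,0,0,2.6,0,0,0,102,0,0,2.8,0,0,0,110.5,0,0,3.1,0,0,0,119,0,0,3.5,0,0,0,127.5,0,0,3.8,0,0,0,136,0,0,4.2,0,0,0,136,0,0,5.5,0,0,0,136,0,0,7,0,0,0,136,0,0,9,0,0,0,136,0,0,9,0]

```text
clock: 25.7
position: [0.5428, 0.0064, 0.107]
ee_rot: [0.0, -0.047, 0.999, 0.0]
contact_force: [0.1, 0.3, -1.1]
width: 0.0127
gripper_force: 51.9
```

>>> jog_arm:
  deltas: [0,0,0,0,0,40,0,0,0,0,0,0,80,0,0,0,0,0,0,120,0,0,0,-8.5,0,-20,140,0,0,0,-17,0,-50,143,0,0,0,-25.5,5,-80,143,0,0,0,-34,8,-110,143,0,0,0,-42.5,10,-140,143,0,0,0,-51,15,-170,143,0,0,0,-59.5,20,-200,143,0,0,0,-68,20,-230,143,0,0,0,-76.5,20,-250,143,0,0,0,-85,20,-270,143,0,0,0,-93,20,-290,143,0,0,0,-95.5,20,-300,143,0,0,0,-95.5,20,-300,143,0,0,0,-95.5,20,-300,143,0]

```text
clock: 27.4
position: [0.5625, -0.2932, 0.2494]
ee_rot: [-0.001, 0.707, 0.707, 0.0]
contact_force: [0.5, 0.2, -0.6]
width: 0.0129
gripper_force: 51.9
```

```bash
python3 - <<'E'
from h import *
snap('wrist','w2.png')
snap('side','s2.png')
P=lambda u,v,z,f:(ray(f,u,v,z)*1000).round(0).tolist()
print('mug base',P(321,157,0,'side0.png'),P(230,186,0,'side0.png'))
E
```

```text
mug base [514.0, -490.0, 0.0] [760.0, -259.0, 0.0]
```

View pics/w2.png

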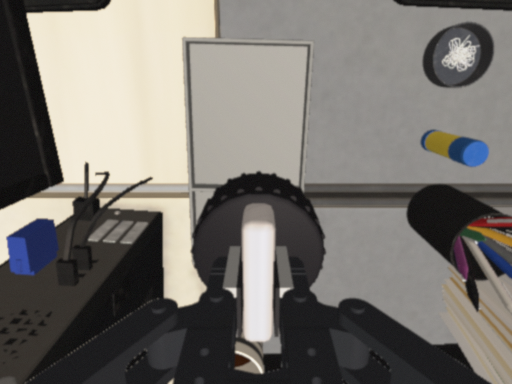

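The tray's rail end spans (184,39)–(312,41) and the cross wall is at v≈188. The cap hangs in the grip, and the mug rim shows near (247,358).

```bash
python3 - <<'E'
from h import *
f='w2.png'
P=lambda u,v,z,f=f:(ray(f,u,v,z)*1000).round(0).tolist()
print('tray',P(184,39,.024),P(312,41,.024),'cross far edge',P(191,186,.024),P(305,186,.024))
print('mug',P(247,345,.09))
s=manip.get_state();print(s['position'])
E
```

```text
tray [490.0, -169.0, 24.0] [616.0, -171.0, 24.0] cross far edge [488.0, -319.0, 24.0] [616.0, -319.0, 24.0]
mug [551.0, -480.0, 90.0]
[ 0.56260945 -0.29271879  0.24971564]
```

```bash
python3 -c "
import cv2
im=cv2.imread('pics/s2.png')[60:310,160:410];cv2.imwrite('pics/s2c.png',cv2.resize(im,(600,600),interpolation=cv2.INTER_CUBIC))
from h import *
for y in(-170,-322,-422):
  print([ (proj('s2.png',(x/1000,y/1000,.024))-[160,60])*2.4 for x in(490,616)])"
```

```text
[array([366.74789401, 372.39707801]), array([258.69954361, 352.58891493])]
[array([387.03732102, 292.66431213]), array([288.93968378, 276.80138316])]
[array([398.32104041, 248.32189893]), array([305.83089416, 234.46880346])]
```

View pics/s2c.png

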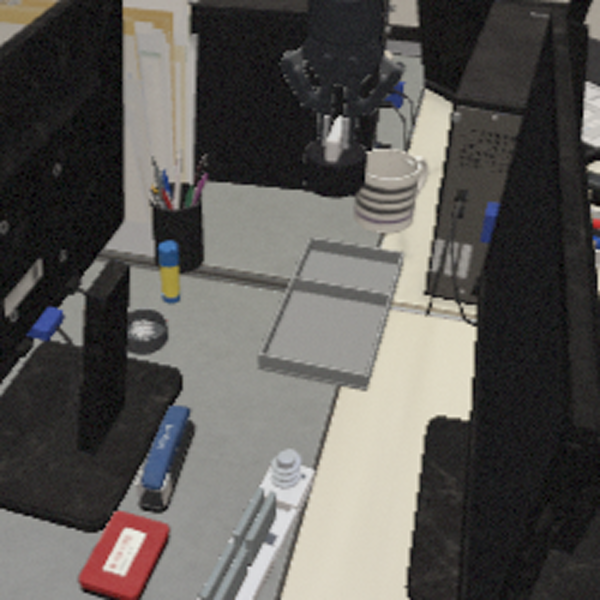

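>>> jog_arm:
  deltas: [0,0,0,-10,-40,0,0,0,0,0,-10,-78,0,0,0,0,0,-10,-78,-40,0,0,0,0,-10,-78,-80,0,0,0,0,-10,-78,-120,0,0,0,0,-10,-78,-150,0,0,0,0,-10,-78,-170,0,0,0,0,-10,-78,-180,0,0,0,0,-10,-78,-185,0,0,0,0,-10,-78,-187,0,0,0,0,-10,-78,-187,0]

```text
clock: 28.6
position: [0.5532, -0.3713, 0.0648]
ee_rot: [0.001, 0.707, 0.707, 0.0]
contact_force: [-1.0, 1.0, 1.4]
width: 0.0128
gripper_force: 52.3
```

>>> jog_arm:
  deltas: [0,0,0,0,0,-2,0,0,0,0,0,0,-2,1,0,0,0,0,0,-2,1,0,0,0,0,0,-2,1,0,0,0,0,0,-2,1,0,0,0,0,0,30,1,0,0,0,0,0,70,1,0,0,0,0,0,110,1,0,0,0,0,50,110,1,0,0,0,0,100,110,1,0,0,0,0,150,110,1,0,0,0,0,200,110,1,0,0,0,0,250,110,1,0,0,-4,0,300,110,1,0,0,-8,0,350,110,1,0,0,-8,0,400,110,1,0,0,-8,0,440,110,1,0,0,-8,0,450,110,1,0,0,-8,0,450,110,1,0,0,-8,0,450,110,1]

```text
clock: 30.6
position: [0.5527, 0.0774, 0.1726]
ee_rot: [0.0, 0.755, 0.656, -0.0]
contact_force: [0.3, -0.3, -0.5]
width: 0.0852
gripper_force: 0.0
```

```bash
python3 - <<'E'
from h import *
snap('wrist','w3.png');snap('side','s3.png')
print(manip.get_state()['position'])
E
```

```text
[0.55285193 0.07681731 0.17264297]
```

View pics/w3.png

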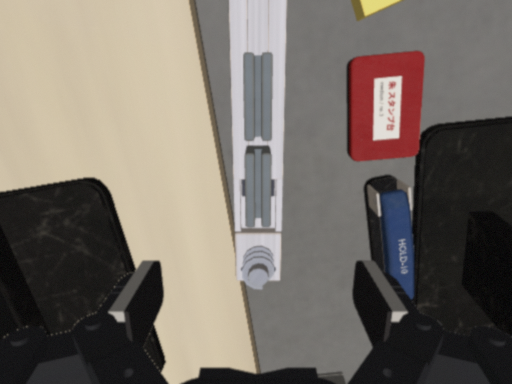

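Two holder bars are visible, at (246–270, 148–226) and (245–272, 53–140). The stud is at (258,272), and the slot beyond looks empty.

```bash
python3 - <<'E'
from h import *
f='w3.png'
P=lambda u,v,z,f=f:(ray(f,u,v,z)*1000).round(0).tolist()
print('h1',P(258,148,.062),P(258,226,.062),'h2',P(258.5,53,.062),P(258.5,140,.062),'top of view',P(258,0,.02),'stud top',P(257,281,.058))
print('edges mid h1',P(246,190,.062),P(270.5,190,.062),'lip end',P(258,180,.02))
E
```

```text
h1 [558.0, 114.0, 62.0] [550.0, 52.0, 62.0] h2 [567.0, 178.0, 62.0] [559.0, 120.0, 62.0] top of view [573.0, 218.0, 20.0] stud top [541.0, 0.0, 58.0]
edges mid h1 [545.0, 83.0, 62.0] [563.0, 81.0, 62.0] lip end [553.0, 78.0, 20.0]
```

>>> jog_arm:
  deltas: [0,0,0,0.5,3,-40,1,0,0,0,0.5,3,-80,1,0,0,0,0.5,3,-115,1,0,0,0,0.5,3,-126,1,0,0,0,0.5,3,-126,1,0,0,0,0.5,3,-126,0,0,0,0,0.5,3,-126,0,0,0,0,0.5,3,-126,0,0,0,0,0.5,3,-126,0,0,0,0,0.5,3,-126,0,0,0,0,0.5,3,-126,0]

```text
clock: 31.8
position: [0.5538, 0.0815, 0.0478]
ee_rot: [0.001, 0.755, 0.656, 0.001]
contact_force: [0.0, -0.2, 5.8]
width: 0.0191
gripper_force: 50.2
```

>>> jog_arm:
  deltas: [0,0,0,-0.7,-5,0,0,0,0,0,-1.4,-10,0,0,0,0,0,-2.1,-15,0,0,0,0,0,-2.8,-20,0,0,0,0,0,-3.6,-25,0,0,0,0,0,-3.6,-25,0,0,0,0,0,-3.6,-25,0,0]

```text
clock: 32.5
position: [0.5509, 0.0563, 0.0478]
ee_rot: [0.001, 0.755, 0.656, 0.001]
contact_force: [1.5, 2.0, 6.3]
width: 0.0192
gripper_force: 50.2
```

>>> jog_arm:
  deltas: [0,0,0,0,0,3,0,0,0,0,0,0,6,0,0,0,0,0,0,9,0,0,0,0,0,0,12,0,0,0,0,0,0,12,0]

```text
clock: 33.0
position: [0.5496, 0.0563, 0.059]
ee_rot: [0.0, 0.755, 0.656, 0.0]
contact_force: [-1.1, 0.2, -0.7]
width: 0.019
gripper_force: 49.3
```

>>> jog_arm:
  deltas: [0,0,0,0,0,45,0,0,0,0,0,0,90,0,0,0,2,0,-20,120,0,0,0,4,-4,-65,120,0,0,0,8,-8,-110,120,0,0,0,8,-12,-155,120,0,0,0,8,-16,-200,120,0,0,0,8,-20,-245,120,0,0,0,8,-20,-290,120,0,0,0,8,-20,-330,120,0,0,0,8,-20,-339,120,0,0,0,8,-20,-339,100,0,0,0,8,-20,-339,60,0,0,0,8,-20,-339,25,0,0,0,8,-20,-339,5,0,0,0,8,-20,-339,-5,0,0,0,8,-20,-339,-11,0,0,0,8,-20,-339,-12,0,0,0,8,-20,-339,-12,0]

```text
clock: 34.9
position: [0.5303, -0.2829, 0.0477]
ee_rot: [0.001, 0.707, 0.707, 0.0]
contact_force: [-0.6, -0.5, -0.5]
width: 0.0194
gripper_force: 49.3
```

>>> jog_arm:
  deltas: [0,0,0,0,0,-1.5,0,0,0,0,0,0,-2,0,0,0,0,0,0,-2,0,0,0,0,0,0,-2,0.6,0,0,0,0,0,-2,0.6,0,0,0,0,0,-2,0.6,0,0,0,0,0,30,0.6,0,0,0,0,0,70,1,0,0,0,0,0,120,1,0,0,0,10,0,160,1,0,0,0,20,0,200,1,0,0,0,20,0,200,1,0,0,0,20,0,200,1]

```text
clock: 36.2
position: [0.5498, -0.2827, 0.2475]
ee_rot: [0.001, 0.707, 0.707, 0.0]
contact_force: [-0.1, 0.4, -1.6]
width: 0.0854
gripper_force: 0.0
```

```bash
python3 - <<'E'
from h import *
snap('wrist','w4.png')
print(manip.get_state()['position'])
E
```

```text
[ 0.54895814 -0.28223778  0.2459323 ]
```

View pics/w4.png

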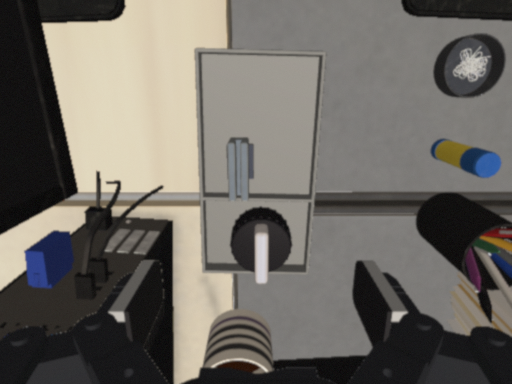

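The tray has not moved since. The cap at (262,240) is in the small compartment and the holder at (238,168) is in the large one. Now the second holder.

>>> jog_arm:
  deltas: [0,0,0,0,45,-30,1,0,0,0,2,95,-60,1,0,0,0,4,145,-60,1,0,0,-2,6,195,-60,1,0,0,-4,8,245,-60,1,0,0,-6,10,295,-60,1,0,0,-8,12,345,-60,1,0,0,-8,12.5,395,-60,1,0,0,-8,12.5,425,-80,1,0,0,-8,12.5,430,-110,1,0,0,-8,12.5,430,-150,1,0,0,-8,12.5,430,-185,1,0,0,-8,12.5,430,-200,1,0,0,-8,12.5,430,-200,1,0,0,-8,12.5,430,-200,0,0,0,-8,12.5,430,-200,0,0,0,-8,12.5,430,-200,0,0,0,-8,12.5,430,-200,0,0,0,-8,12.5,430,-200,0,0,0,-8,12.5,430,-200,0]

```text
clock: 38.25
position: [0.5628, 0.1474, 0.0478]
ee_rot: [0.001, 0.755, 0.656, 0.001]
contact_force: [0.2, 0.7, 4.6]
width: 0.019
gripper_force: 49.9
```

>>> jog_arm:
  deltas: [0,0,0,-1.2,-8,0,0,0,0,0,-2.3,-16,0,0,0,0,0,-3.4,-24,0,0,0,0,0,-4.6,-32,0,0,0,0,0,-5.7,-40,0,0,0,0,0,-6.9,-48,0,0,0,0,0,-8,-56,0,0,0,0,0,-9.2,-64,0,0,0,0,0,-10.3,-72,0,0,0,0,0,-11.5,-80,0,0,0,0,0,-12.6,-88,0,0,0,0,0,-13,-91.5,0,0,0,0,0,-13,-91.5,0,0,0,0,0,-13,-91.5,0,0]

```text
clock: 39.65
position: [0.55, 0.0557, 0.0478]
ee_rot: [0.001, 0.755, 0.656, 0.001]
contact_force: [1.0, 1.2, 6.2]
width: 0.0197
gripper_force: 50.2
```

>>> jog_arm:
  deltas: [0,0,0,0,0,3,0,0,0,0,0,0,6,0,0,0,0,0,0,9,0,0,0,0,0,0,12,0,0,0,0,0,0,12,0]

```text
clock: 40.15
position: [0.5492, 0.0558, 0.0591]
ee_rot: [0.0, 0.755, 0.656, 0.0]
contact_force: [0.1, -0.2, -0.7]
width: 0.0194
gripper_force: 49.1
```

>>> jog_arm:
  deltas: [0,0,0,0,0,45,0,0,0,0,0,0,90,0,0,0,2,0,-20,120,0,0,0,4,4,-65,120,0,0,0,8,8,-110,120,0,0,0,8,14,-155,120,0,0,0,8,20,-200,120,0,0,0,8,23,-245,120,0,0,0,8,23,-265,120,0,0,0,8,23,-269,110,0,0,0,8,23,-269,80,0,0,0,8,23,-269,45,0,0,0,8,23,-269,15,0,0,0,8,23,-269,0,0,0,0,8,23,-269,-8,0,0,0,8,23,-269,-12,0,0,0,8,23,-269,-14,0,0,0,8,23,-269,-14,0]

```text
clock: 41.95
position: [0.5724, -0.2124, 0.046]
ee_rot: [0.001, 0.707, 0.707, 0.0]
contact_force: [-0.4, -1.0, -0.4]
width: 0.019
gripper_force: 49.3
```

>>> jog_arm:
  deltas: [0,0,0,0,0,-1,0,0,0,0,0,0,-1,0.6,0,0,0,0,0,-1,0.6,0,0,0,0,0,-1,0.6,0,0,0,0,0,30,0.6,0,0,0,0,0,70,1,0,0,0,0,0,120,1,0,0,0,-10,-20,160,1,0,0,0,-20,-40,200,1,0,0,0,-20,-60,200,1,0,0,0,-20,-60,200,1,0,0,0,-20,-60,200,1,0,0,0,-20,-60,200,1]

```text
clock: 43.25
position: [0.5515, -0.272, 0.2429]
ee_rot: [-0.002, 0.707, 0.707, -0.0]
contact_force: [-0.1, 0.4, -0.7]
width: 0.0855
gripper_force: 0.0
```

```bash
python3 - <<'E'
from h import *
a=snap('wrist','w5.png');b=snap('side','s5.png')[120:384,140:404]
cv2.imwrite('pics/f.png',np.hstack([cv2.resize(a,(400,300)),cv2.resize(b,(400,400),interpolation=cv2.INTER_CUBIC)[:300]]))
cv2.imwrite('pics/f.png',np.hstack([cv2.copyMakeBorder(cv2.resize(a,(400,300)),0,100,0,0,cv2.BORDER_CONSTANT),cv2.resize(b,(400,400),interpolation=cv2.INTER_CUBIC)]))
E
```

```text
(no output)
```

View pics/f.png

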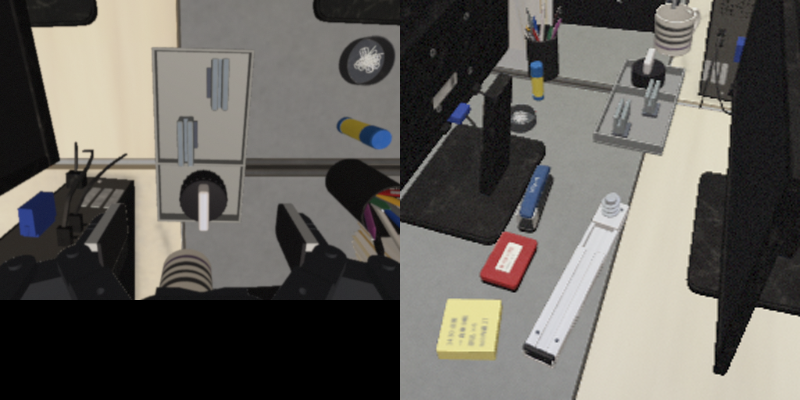

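The rail is empty. Both holders (left half, (185,140) and (219,84)) stand in the large compartment and the cap (203,195) is in the small one. The bystanders look unmoved.

```bash
python3 -c "
from rig import manip
print(manip.sign_off())"
```

```text
the job is handed in; nothing more can be done
None
```

Job handed in at about 43 s: the cap is in the tray's small compartment, and both holders present (there was no third) are in the large one. The rail is empty, and the bystanders look unmoved in the last pictures; sign-off returned no verdict.

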